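# Put the engine's bearing caps away in their sliding-cover case

## Task

Slide the green cover of the wooden case fully open by its two knobs; it sticks and wedges when one end gets ahead, so ease the two ends along in turn. Then stand each bearing cap that is on the bench upright in the pocket of its own colour and number of dots, in order from the lowest number up, and slide the cover fully shut over them, both ends home. Leave the other things on the bench where they are.

Things in the scene. Friction and masses are not known exactly. Their poses are not given: they have to be found in the camera images.
- case: fixed wooden case, 392 mm wide (y), x from -125 to +115 mm of its origin (on the bench under its middle; z up, +x from its low 22 mm front wall to its 100 mm high back wall, +y left). Pocket trays stand at x = -55 mm. Each side wall (inner face y = +-173 mm, 80 mm high) carries a cover track, roofed by a lip (z 93 to 100 mm, inner edge y = +-174 mm)
- cover: green cover plate, 95 (x) x 368 (y) x 10 mm, 0.5 kg, loose in the case's side tracks with 4 mm play at each end, captive; slides 100 mm along the case's x between end stops. Origin: middle of its underside, 80 mm above the bench; axes as the case's. Case-frame x = -55.5 mm fully shut (over the pockets), +44.5 mm fully open (at the back wall). Starts 1 to 6 mm from shut
- knob_left (a point): the cover's left (+y) knob: black upright cylinder, 24 mm across, 30 mm tall, 148 mm from the cover's middle; this point is on its axis, half-way up, 105 mm above the bench. Sliding takes some 3 to 7 N: pushed at one knob, that end goes ahead and the other stays behind
- knob_right (a point): the cover's right (-y) knob, same shape; this point is on its axis, half-way up. When one knob is about 30 to 36 mm ahead of the other (along the case's x), the plate wedges in its tracks and will not go on however hard that knob is pushed; pushing the lagging knob frees it
- cap1_mid (a point): engine bearing cap number 1: dark iron bridge-shaped block with red paint and one dot on its top; it stands on its 20 mm high foot, 78 mm (its x) by 44 mm (its y), with a narrower web 62 mm (x) by 24 mm (y) above, up to 54 mm; 0.3 to 0.5 kg; to be gripped across the 24 mm web. This point is at its centre, 27 mm above its underside. Not every cap is present
- cap2_mid (a point): engine bearing cap number 2: dark iron bridge-shaped block with yellow paint and two dots on its top; it stands on its 20 mm high foot, 78 mm (its x) by 44 mm (its y), with a narrower web 62 mm (x) by 24 mm (y) above, up to 54 mm; 0.3 to 0.5 kg; to be gripped across the 24 mm web. This point is at its centre, 27 mm above its underside. Not every cap is present
- cap3_mid (a point): engine bearing cap number 3: dark iron bridge-shaped block with blue paint and three dots on its top; it stands on its 20 mm high foot, 78 mm (its x) by 44 mm (its y), with a narrower web 62 mm (x) by 24 mm (y) above, up to 54 mm; 0.3 to 0.5 kg; to be gripped across the 24 mm web. This point is at its centre, 27 mm above its underside. Not every cap is present
- cap4_mid (a point): engine bearing cap number 4: dark iron bridge-shaped block with white paint and four dots on its top; it stands on its 20 mm high foot, 78 mm (its x) by 44 mm (its y), with a narrower web 62 mm (x) by 24 mm (y) above, up to 54 mm; 0.3 to 0.5 kg; to be gripped across the 24 mm web. This point is at its centre, 27 mm above its underside. Not every cap is present
- pocket1_floor (a point): centre of the floor of the red pocket tray with one dot on its front tab, fixed in the case (the order of the trays in the row varies); inner size 92 mm along x by 60 mm along y, walls 20 mm above this floor, floor 12 mm above the bench, x and y along those of the case; trays are 76 mm apart
- pocket2_floor (a point): centre of the floor of the yellow pocket tray with two dots on its front tab, fixed in the case (the order of the trays in the row varies); inner size 92 mm along x by 60 mm along y, walls 20 mm above this floor, floor 12 mm above the bench, x and y along those of the case; trays are 76 mm apart
- pocket3_floor (a point): centre of the floor of the blue pocket tray with three dots on its front tab, fixed in the case (the order of the trays in the row varies); inner size 92 mm along x by 60 mm along y, walls 20 mm above this floor, floor 12 mm above the bench, x and y along those of the case; trays are 76 mm apart
- pocket4_floor (a point): centre of the floor of the white pocket tray with four dots on its front tab, fixed in the case (the order of the trays in the row varies); inner size 92 mm along x by 60 mm along y, walls 20 mm above this floor, floor 12 mm above the bench, x and y along those of the case; trays are 76 mm apart
- micrometer: bystander, leave alone: micrometer, 75 mm long frame and barrel, lying flat (18 mm high). Origin at its underside
- bore_gauge: bystander, leave alone: dial bore gauge, 210 mm long, lying on small wooden feet. Origin at its underside
- wood_block: bystander, leave alone: wooden block 90 x 45 x 35 mm. Origin at its underside
- oil_bottle: bystander, leave alone: white bottle with red cap, 60 mm across, 150 mm tall. Origin at its underside
- grease_jar: bystander, leave alone: grey jar with orange cap, 60 mm across, 60 mm tall. Origin at its underside
- wrench: bystander, leave alone: steel wrench, 180 mm long. Origin at its underside

How it is judged:
By the outcome, as a careful person would: the job done as asked, in the order asked, and still so for the second after the job is handed in, with the robot touching nothing.
Of cap1, cap2, cap3, cap4 only 2 to 4 are there at a start; the rules pass over those that are not, and their reading is None.
At some moment in a run one of cap1, cap2, cap3, cap4 may be knocked a few centimetres aside while the robot is not near it.
It also fails if it takes over 210 s, if anything falls off the work surface, if the arm or the gripper's body presses on something with over 40 N, if the wrist force passes 120 N, or if a joint passes its speed limit or range.

## Robot

A 6-joint arm with a two-finger parallel gripper is mounted at the origin on the work surface. World frame = base frame: x ahead of the robot, y to its left, z up, the work surface at z = 0. Lengths are in mm, angles in rad, forces in N, time in s.
With the tool pointing down it reaches from about 275 to 750 mm from the base axis. Payload 10.2 kg.
Tool frame: the origin (TCP) lies at the very end of the fingers, on their centre line; the grasp point (between the pads) lies 19 mm behind it; x points along the fingers, z is the direction in which the jaws open and shut, and the axes are right-handed (so a half turn about x gives the same grasp; the last joint's range is limited). The gripper opens to 88 mm and grips with 3 to 60 N. Pads are 18 mm wide; open, the fingers measure 123 mm over their backs; the gripper's body (75 mm by 187 mm) begins 45 mm behind the grasp point.
Start: joints at [-0.223, 0.313, 1.498, -0, 1.331, -0.223], TCP at [525.006, -0.014, 238.72] pointing down, gripper open.
Joint ranges: [-2.94, 2.94], [-0.97, 2.17], [0.19, 2.56], [-1.23, 4.37], [0.02, 3.11], [-2.88, 2.88]. Speed limits (rad/s): [2.39, 2.39, 3.01, 3.14, 3.14, 3.14].

## Interface

Orientations are given as a unit quaternion [w, x, y, z].
In Python, from cell import manip, eoat, solver, viewer, order gives the robot as it stands. Calls block until the motion is done:
- manip.goto(position, orientation): joint-space move of the TCP to a pose.
- manip.move_linear(position, rotation=None, velocity=150, stop_force=None): straight line of the TCP; rotation=None keeps the orientation; velocity is the mean speed in mm/s. With stop_force (N) it stops when the force on the tool has changed by that much, and returns True; else False.
- manip.goto_joints(angles): joint-space move.
- eoat.release() and eoat.close(newtons=None): open the fingers fully, or close them until they stop; newtons is the grip in N (None keeps the last).
- manip.dwell(seconds).
- solver.ik(position, orientation): joint angles nearest the present ones, or None.
- manip.read_state(): the state.
- viewer.get_image(name): name is "scene" or "side" or "wrist"; returns (picture, depth): 480x640x3 uint8, red, green, blue; 480x640 float32, mm along the optical axis (not along the pixel's ray), 0 where there is no reading.
- viewer.camera_model(name): a dict with "intrinsics" (3x3 intrinsics, pixels), "k1" (the pictures are not rectified: a ray, as slopes to the right and down, at radius r is drawn at 1 + k1 r^2 times it, then the intrinsics apply), "view" (4x4, takes a point from world to camera coordinates); the wrist camera has in their place "mount" (4x4, takes a point from camera to tool coordinates, whose origin is the TCP and whose axes are the tool frame's). Camera axes: x right, y down, z forward; pixel columns grow to the right and rows downward; lengths in mm; the calibration is good to about 2 mm. A picture is of the moment at which its call begins: read the wrist's pose just before it. camera_model takes no time and is no camera call.
A pose or a line that the arm cannot do raises manip.PlanningError and nothing moves.
- order.close_job(): hands the job in, once; it reports no verdict.
The state is a dict: "t": time; "q": joint angles; "qd": joint speeds; "tau": joint torques, N m; "ee_pos": TCP position; "tcp_rot": TCP orientation; "contact_force": force on the tool from outside, world axes, zero at the start; "torque": the same for the moment, N m; "opening": finger opening in mm.
Only numpy, scipy, OpenCV 4.12 (cv2) and the standard library are available. Lean on these libraries where they do the work, as an engineer would, in place of code of your own. Each camera call takes 0.05 s, during which the arm holds its last target.

## Working session

There is one attempt and no reset: what is moved stays moved. The work goes in short steps, each a Python script; the robot and the scene stay as the last script left them, time stands still between calls to the robot, and variables do not carry over. Pictures are saved under pics/ and viewed, and the job is handed in when it is done.

```bash
ls; mkdir -p pics
cat > h.py <<'E'
import numpy as np, cv2
from cell import manip, eoat, solver, viewer, order
def snap(n,fn=None):
    st=manip.read_state()
    im,d=viewer.get_image(n)
    if fn: cv2.imwrite(fn,cv2.cvtColor(im,cv2.COLOR_RGB2BGR))
    return im,d,st
def q2R(q):
    from scipy.spatial.transform import Rotation as R
    return R.from_quat([q[1],q[2],q[3],q[0]]).as_matrix()
def R2q(M):
    from scipy.spatial.transform import Rotation as R
    x,y,z,w=R.from_matrix(M).as_quat(); return [w,x,y,z]
def cam_T(n,st=None):
    m=viewer.camera_model(n)
    if n!='wrist': return np.linalg.inv(np.array(m['view']))
    T=np.eye(4);T[:3,:3]=q2R(st['tcp_rot']);T[:3,3]=st['ee_pos']
    return T@np.array(m['mount'])
def rays(n,uv,st=None):
    m=viewer.camera_model(n);K=np.array(m['intrinsics'],float);k=m['k1']
    p=cv2.undistortPoints(np.array(uv,float).reshape(-1,1,2),K,np.array([k,0,0,0,0.])).reshape(-1,2)
    T=cam_T(n,st); d=np.c_[p,np.ones(len(p))]@T[:3,:3].T
    return T[:3,3],d
def onplane(n,uv,z,st=None):
    o,d=rays(n,uv,st); s=(z-o[2])/d[:,2]
    return o+d*s[:,None]
def bydepth(n,uv,D,st=None):
    o,d=rays(n,uv,st)
    uv=np.array(uv).reshape(-1,2).astype(int); s=D[uv[:,1],uv[:,0]]
    return o+d*s[:,None]
def down(yaw):
    # jaw direction (tool z) at angle yaw in world xy
    x=np.array([0,0,-1.]);z=np.array([np.cos(yaw),np.sin(yaw),0]);y=np.cross(z,x)
    return R2q(np.c_[x,y,z])
E
python3 - <<'E'
from h import *
for n in ('scene','side','wrist'):
    im,d,st=snap(n,f'pics/{n}0.png'); np.save(f'pics/{n}0.npy',d)
    m=viewer.camera_model(n); print(n,m['intrinsics'],m['k1'],cam_T(n,st).round(2).tolist())
print(st); print(down(0),down(np.pi/2))
E
```

```text
pics
scene [[523.4285898    0.         326.27279216]
 [  0.         523.4285898  235.14022397]
 [  0.           0.           1.        ]] -0.09480351377945874 [[-0.75, 0.53, -0.4, 938.17], [0.66, 0.61, -0.45, 450.04], [0.0, -0.6, -0.8, 899.04], [0.0, 0.0, 0.0, 1.0]]
side [[619.62256873   0.         313.12235744]
 [  0.         619.62256873 236.48591553]
 [  0.           0.           1.        ]] -0.06724474374644228 [[-0.89, -0.29, 0.36, 28.62], [-0.46, 0.54, -0.7, 1012.03], [0.01, -0.79, -0.62, 955.99], [0.0, 0.0, 0.0, 1.0]]
wrist [[376.63089455   0.         315.12150191]
 [  0.         376.63089455 242.25596729]
 [  0.           0.           1.        ]] 0.02354629181795477 [[1.0, -0.0, -0.0, 524.01], [-0.0, -0.96, -0.28, 70.27], [-0.0, 0.28, -0.96, 382.35], [0.0, 0.0, 0.0, 1.0]]
{'t': 0.1, 'q': array([-2.23410805e-01,  3.13337857e-01,  1.49831687e+00,  1.01354349e-05,
        1.33099849e+00, -2.23401681e-01]), 'qd': array([ 0.00096517,  0.00036802, -0.00260151, -0.00013314, -0.00069144,
       -0.00078114]), 'tau': array([ 3.19868399e-03, -4.02814186e+01, -2.52645475e+01,  6.95334817e-02,
        3.42543027e-02, -5.51177254e-05]), 'ee_pos': array([5.24793885e+02, 3.14945648e-02, 2.38263706e+02]), 'tcp_rot': array([7.06741804e-01, 9.05475623e-05, 7.07471559e-01, 8.23901382e-05]), 'contact_force': array([-0.26458943, -0.2308696 , -0.09027737]), 'torque': array([ 0.02242888,  0.06486226, -0.00566394]), 'opening': 88.26526445048508}
[np.float64(0.7071067811865475), np.float64(0.0), np.float64(0.7071067811865475), np.float64(0.0)] [np.float64(0.5), np.float64(-0.5), np.float64(0.5), np.float64(0.5)]
```

View pics/scene0.png

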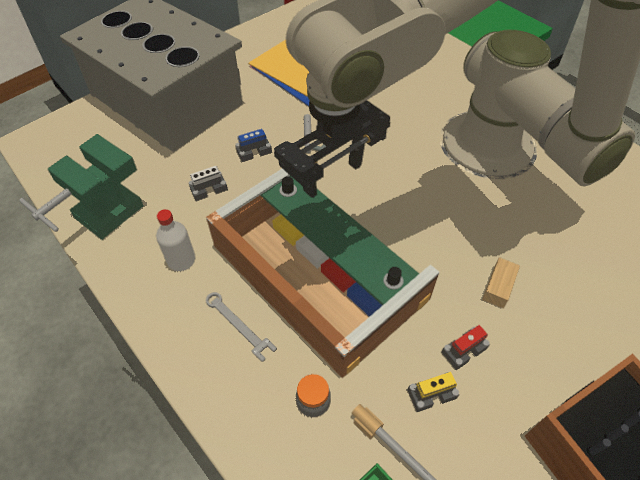

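View pics/side0.png

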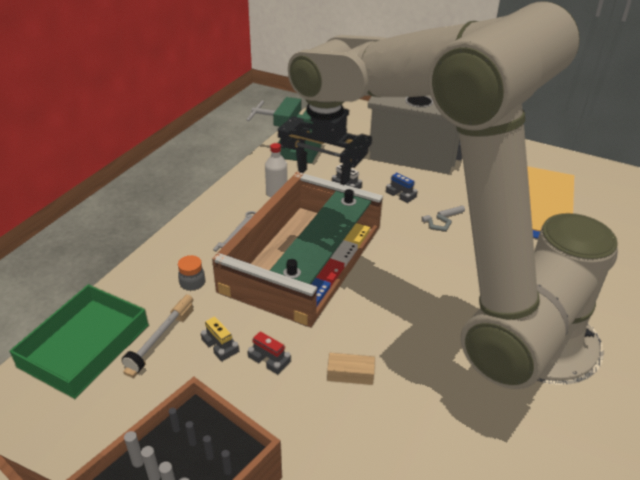

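View pics/wrist0.png

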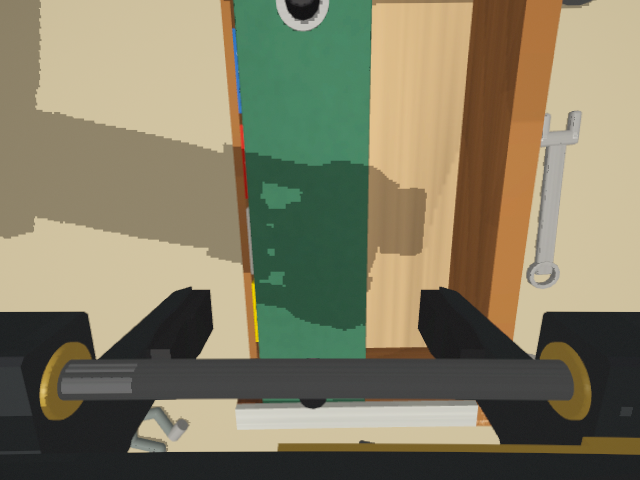

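```bash
cat > det.py <<'E'
from h import *
def cloud(n,D,st=None):
    v,u=np.mgrid[0:480,0:640]; uv=np.c_[u.ravel(),v.ravel()].astype(float)
    o,d=rays(n,uv,st); return (o+d*D.reshape(-1,1)).reshape(480,640,3)
HS={'red':((0,140,90),(8,255,255)),'yellow':((22,150,90),(32,255,255)),'blue':((105,130,60),(125,255,255))}
def caps(n,im,D,st=None):
    P=cloud(n,D,st); hsv=cv2.cvtColor(im,cv2.COLOR_RGB2HSV)
    out=[]
    for c in ('red','yellow','blue','white'):
        if c=='white': m=cv2.inRange(hsv,(0,0,135),(180,45,255))
        else: m=cv2.inRange(hsv,*HS[c])
        if c=='red': m|=cv2.inRange(hsv,(173,140,90),(180,255,255))
        ok=(np.abs(P[...,2]-54)<7)&(D>0)
        m=m&(ok*255).astype(np.uint8)
        m=cv2.morphologyEx(m,cv2.MORPH_CLOSE,np.ones((7,7),np.uint8))
        k,l,s,cen=cv2.connectedComponentsWithStats(m)
        for i in range(1,k):
            if s[i,4]<60: continue
            cs,_=cv2.findContours((l==i).astype(np.uint8),cv2.RETR_EXTERNAL,cv2.CHAIN_APPROX_NONE)
            pw=onplane(n,cs[0].reshape(-1,2),54,st)[:,:2]
            (cx,cy),(w,h),a=cv2.minAreaRect(pw.astype(np.float32))
            if w<h: a+=90; w,h=h,w
            a=(a+90)%180-90
            out.append((c,round(cx,1),round(cy,1),round(w),round(h),round(a,1),int(s[i,4]),cen[i].round().tolist()))
    return out
def knobs(n,im,D,st=None):
    P=cloud(n,D,st); m=((np.abs(P[...,2]-120)<6)&(im.max(2)<75)&(D>0)).astype(np.uint8)
    k,l,s,cen=cv2.connectedComponentsWithStats(m);out=[]
    for i in range(1,k):
        if s[i,4]<30: continue
        cs,_=cv2.findContours((l==i).astype(np.uint8),cv2.RETR_EXTERNAL,cv2.CHAIN_APPROX_NONE)
        pw=onplane(n,cs[0].reshape(-1,2),120,st)[:,:2]
        (cx,cy),(w,h),a=cv2.minAreaRect(pw.astype(np.float32))
        out.append((round(cx,1),round(cy,1),round(w),round(h),int(s[i,4]),cen[i].round().tolist()))
    return out
def lips(n,im,D,st=None):
    P=cloud(n,D,st);hsv=cv2.cvtColor(im,cv2.COLOR_RGB2HSV)
    m=(cv2.inRange(hsv,(0,0,130),(180,45,255))>0)&(np.abs(P[...,2]-100)<5)&(D>0)
    k,l,s,cen=cv2.connectedComponentsWithStats(m.astype(np.uint8));out=[]
    for i in range(1,k):
        if s[i,4]<150: continue
        cs,_=cv2.findContours((l==i).astype(np.uint8),cv2.RETR_EXTERNAL,cv2.CHAIN_APPROX_NONE)
        pw=onplane(n,cs[0].reshape(-1,2),100,st)[:,:2]
        (cx,cy),(w,h),a=cv2.minAreaRect(pw.astype(np.float32))
        if w<h: a+=90; w,h=h,w
        a=(a+90)%180-90
        out.append((round(cx,1),round(cy,1),round(w),round(h),round(a,1),int(s[i,4]),cen[i].round().tolist()))
    return out
def allp(n,im,D,st=None):
    print('---',n)
    for f in (caps,knobs,lips):
        for o in f(n,im,D,st): print(f.__name__,o)
E
python3 - <<'E'
from det import *
for n in ('scene','side'):
    im=cv2.cvtColor(cv2.imread(f'pics/{n}0.png'),cv2.COLOR_BGR2RGB);D=np.load(f'pics/{n}0.npy')
    allp(n,im,D)
E
```

```text
--- scene
caps ('red', 480.8, 320.8, 65, 25, -8.6, 445, [470.0, 339.0])
caps ('yellow', 587.3, 337.5, 63, 26, -23.3, 543, [436.0, 384.0])
caps ('blue', 463.0, -351.1, 62, 30, -16.0, 200, [252.0, 136.0])
caps ('white', 460.2, -361.1, 63, 14, -16.9, 87, [249.0, 134.0])
caps ('white', 612.6, -323.6, 62, 28, -13.7, 216, [204.0, 173.0])
knobs (51.7, 9.0, 41, 125, 176, [491.0, 119.0])
knobs (789.0, -412.0, 47, 123, 173, [114.0, 172.0])
knobs (524.2, -133.9, 24, 22, 94, [287.0, 181.0])
knobs (851.2, -363.6, 38, 70, 134, [92.0, 197.0])
knobs (517.4, 160.3, 25, 21, 131, [395.0, 273.0])
knobs (425.3, 594.0, 11, 11, 35, [636.0, 417.0])
knobs (464.5, 585.5, 11, 9, 34, [619.0, 431.0])
knobs (503.1, 578.1, 11, 9, 35, [601.0, 445.0])
lips (584.7, -173.2, 171, 23, 1.1, 706, [251.0, 193.0])
lips (767.2, -187.1, 54, 42, -13.2, 204, [172.0, 237.0])
lips (553.4, 195.2, 218, 24, 1.2, 1406, [391.0, 306.0])
--- side
caps ('red', 2140.2, -817.6, 777, 74, -88.6, 574, [66.0, 27.0])
caps ('red', 475.6, 325.9, 64, 28, -8.5, 342, [268.0, 343.0])
caps ('yellow', 581.6, 342.1, 65, 24, -25.7, 256, [218.0, 329.0])
caps ('blue', 457.3, -341.4, 60, 30, -12.7, 92, [403.0, 181.0])
knobs (846.9, -354.5, 29, 23, 33, [278.0, 123.0])
knobs (518.2, -127.2, 17, 26, 41, [349.0, 192.0])
knobs (511.9, 163.0, 21, 26, 78, [292.0, 263.0])
knobs (-52.1, 48.0, 38, 8, 36, [580.0, 320.0])
knobs (495.9, 582.0, 13, 13, 37, [174.0, 416.0])
knobs (457.0, 592.2, 11, 10, 32, [190.0, 430.0])
knobs (417.7, 599.8, 11, 11, 36, [208.0, 444.0])
knobs (378.7, 608.1, 11, 10, 31, [226.0, 459.0])
lips (558.9, -171.2, 217, 27, 0.8, 455, [342.0, 187.0])
lips (558.8, 198.1, 232, 25, 1.1, 845, [267.0, 274.0])
```

Run:
```python
from det import *
from cell import manip
for i,(p,y) in enumerate([((500,0,430),0),((400,0,430),-np.pi/2)]):
    try: manip.goto(p,down(y))
    except manip.PlanningError as e: print('plan',e); continue
    im,D,st=snap('wrist',f'pics/w1{i}.png'); print(st['t'],st['ee_pos']); allp('wrist',im,D,st)
    for n in ('scene','side'):
        im,D,st=snap(n,f'pics/{n}1{i}.png'); allp(n,im,D,st)
```

```text
0.9417 [ 5.00054805e+02 -3.58102528e-02  4.28235292e+02]
--- wrist
caps ('blue', 459.8, -352.4, 60, 27, -16.5, 406, [293.0, 404.0])
caps ('white', 461.5, -361.1, 56, 16, -16.5, 222, [293.0, 408.0])
knobs (514.6, 154.1, 22, 22, 386, [330.0, 51.0])
knobs (521.7, -138.5, 21, 23, 228, [333.0, 299.0])
lips (551.8, 192.6, 216, 23, 1.3, 4509, [364.0, 16.0])
lips (546.5, -175.6, 188, 23, 1.1, 2032, [350.0, 318.0])
lips (766.8, -182.4, 48, 22, -17.1, 229, [508.0, 322.0])
--- scene
caps ('red', 481.0, 320.5, 65, 25, -9.1, 441, [470.0, 339.0])
caps ('yellow', 587.5, 337.2, 64, 26, -23.3, 549, [436.0, 384.0])
caps ('blue', 461.5, -350.2, 58, 30, -14.4, 205, [252.0, 136.0])
caps ('white', 612.6, -323.8, 62, 27, -14.9, 206, [204.0, 173.0])
knobs (657.7, -777.6, 17, 89, 67, [87.0, 66.0])
knobs (504.4, -501.0, 247, 44, 292, [191.0, 94.0])
knobs (647.7, -695.6, 14, 50, 40, [105.0, 79.0])
knobs (631.4, -586.6, 17, 72, 63, [131.0, 96.0])
knobs (53.2, 8.5, 39, 126, 178, [490.0, 119.0])
knobs (789.9, -414.5, 47, 127, 174, [114.0, 171.0])
knobs (524.2, -133.8, 24, 22, 93, [287.0, 181.0])
knobs (852.6, -36
[... 3237 characters left out ...]
, [218.0, 330.0])
caps ('blue', 458.0, -342.9, 58, 28, -12.7, 83, [403.0, 180.0])
caps ('white', 607.7, -324.6, 66, 30, -4.3, 101, [347.0, 169.0])
knobs (825.4, -382.9, 92, 45, 74, [285.0, 122.0])
knobs (751.0, -392.3, 86, 52, 77, [309.0, 127.0])
knobs (519.1, -129.8, 24, 21, 42, [349.0, 192.0])
knobs (511.2, 164.4, 21, 29, 82, [292.0, 263.0])
knobs (-47.3, 51.1, 56, 11, 76, [576.0, 320.0])
knobs (496.2, 582.8, 12, 11, 36, [173.0, 416.0])
knobs (456.7, 591.1, 12, 11, 37, [190.0, 430.0])
knobs (418.2, 599.0, 11, 12, 33, [208.0, 444.0])
knobs (378.9, 608.3, 11, 10, 35, [226.0, 459.0])
lips (558.9, -171.8, 217, 25, 0.8, 432, [341.0, 187.0])
lips (559.0, 197.7, 232, 24, 1.0, 821, [267.0, 274.0])
```

```bash
cat > cov.py <<'E'
from det import *
TH=0.022; ax=np.array([np.cos(TH),np.sin(TH)]); ay=np.array([-np.sin(TH),np.cos(TH)])
def wknobs():
    im,D,st=snap('wrist'); r=[k for k in knobs('wrist',im,D,st) if 430<k[0]<700 and -200<k[1]<220 and 15<k[2]<30 and 15<k[3]<30]
    return r
def grip_drag(k,s,z=103.5,newt=25,stop=25,v=60):
    """k: knob xy; drag by s mm along case x; returns end xy"""
    q=down(TH)
    st=manip.read_state()
    manip.goto([k[0],k[1],150],q) if np.hypot(*(st['ee_pos'][:2]-k))>60 else manip.move_linear([k[0],k[1],150],q)
    if manip.move_linear([k[0],k[1],z],velocity=100,stop_force=12): print('touch down',manip.read_state()['ee_pos'])
    eoat.close(newt); st=manip.read_state(); print('grip open',round(st['opening'],1),st['ee_pos'].round(1),'f',st['contact_force'].round(1))
    p0=st['ee_pos'][:2]; e=np.array(k)+ax*s
    h=manip.move_linear([e[0],e[1],z],velocity=v,stop_force=stop)
    st=manip.read_state(); print('drag stop',h,st['ee_pos'].round(1),'f',st['contact_force'].round(1),'t',round(st['t'],1),'moved',np.round((st['ee_pos'][:2]-p0)@ax,1))
    e=st['ee_pos'][:2].copy()
    eoat.release(); manip.move_linear([e[0],e[1],150],velocity=200)
    return e
E
python3 - <<'E'
from cov import *
L=np.array([514.5,155.5]);R=np.array([521.1,-140])
e=grip_drag(L,20)
print(e,wknobs())
im,D,st=snap('scene','pics/s2.png');print([k for k in knobs('scene',im,D) if 430<k[0]<700 and abs(k[1])<200])
E
```

```text
grip open 23.4 [514.9 155.5 103.5] f [ 2.7  1.  -1. ]
drag stop False [534.7 156.  103.5] f [0.8 0.6 0. ] t 6.0 moved 19.8
[534.66889661 155.95555603] [(533.8, 157.7, 23, 23, 1629, [315.0, 276.0])]
[(534.5, -134.5, 25, 23, 97, [283.0, 184.0]), (535.2, 162.8, 24, 19, 111, [389.0, 280.0])]
```

View pics/s2.png

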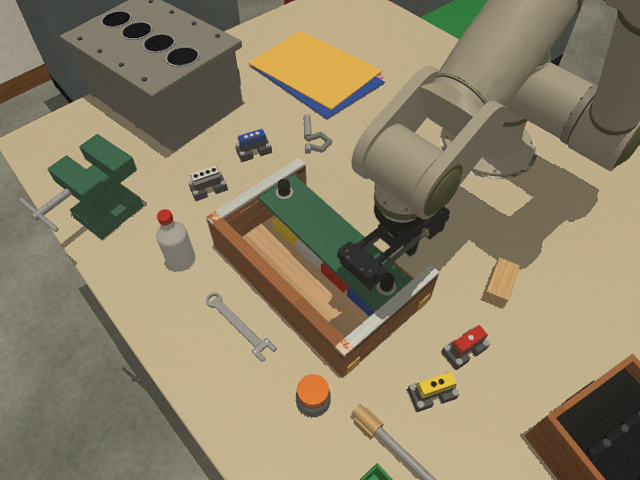

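Run:
```python
from cov import *
def sc():
    im,D,st=snap('scene');r=[k for k in knobs('scene',im,D) if 430<k[0]<700 and abs(k[1])<200]; print('scene',r); return r
R=np.array([530.5,-140])
eR=grip_drag(R,35); print(wknobs()); r=sc()
L=np.array([540.,156])
l=[k for k in r if k[1]>0]
if l: L[0]=l[0][0]-1.5
eL=grip_drag(L,580-L[0]); print(wknobs()); sc()
```

```text
grip open 23.1 [ 530.6 -140.   103.5] f [ 1.2 -1.2 -0.6]
drag stop False [ 565.6 -139.2  103.5] f [-1.   0.3  0.5] t 11.0 moved 34.9
[(564.6, -137.1, 23, 23, 1613, [315.0, 276.0])]
scene [(567.0, -133.9, 27, 22, 101, [271.0, 192.0]), (554.2, 160.9, 24, 23, 135, [380.0, 285.0])]
grip open 23.6 [552.7 156.  103.5] f [ 0.3 -0.   0.7]
drag stop False [580.3 156.6 103.5] f [ 1.1 -0.5 -0.3] t 15.9 moved 27.7
[(579.1, 158.8, 22, 24, 1642, [315.0, 275.0])]
scene [(583.1, -132.6, 23, 22, 99, [264.0, 196.0]), (581.0, 162.8, 26, 21, 130, [370.0, 294.0])]
```

Run:
```python
from cov import *
def sc():
    im,D,st=snap('scene');r=[k for k in knobs('scene',im,D) if 430<k[0]<700 and abs(k[1])<200]; print('scene',r); return r
eR=grip_drag([581.5,-139],25); print(wknobs()); r=sc()
l=[k for k in r if k[1]>0]
L=np.array([592.,156.5])
if l: L[0]=l[0][0]-1.5
eL=grip_drag(L,630-L[0],stop=15,v=40); print(wknobs()); r=sc()
l=[k for k in r if k[1]<0]
R=np.array([613.,-139])
if l: R[0]=l[0][0]-1.5
eR=grip_drag(R,635-R[0],stop=15,v=40); print(wknobs()); sc()
```

```text
grip open 23.2 [ 581.5 -139.   103.5] f [ 1.   1.1 -0.6]
drag stop False [ 606.7 -138.4  103.5] f [ 1.   0.2 -0.3] t 20.7 moved 25.2
[(605.8, -136.3, 24, 22, 1612, [315.0, 275.0])]
scene [(607.7, -132.4, 27, 22, 104, [254.0, 203.0]), (595.2, 161.6, 23, 21, 133, [363.0, 299.0])]
grip open 23.2 [593.8 156.5 103.5] f [ 1.2  0.2 -0.8]
drag stop True [614.5 157.2 103.4] f [-3.9  0.7  5.3] t 25.6 moved 20.7
[(613.5, 159.7, 23, 24, 1632, [315.0, 275.0])]
scene [(620.3, -131.3, 28, 21, 105, [250.0, 206.0]), (615.0, 161.8, 23, 22, 137, [355.0, 306.0])]
grip open 23.3 [ 618.7 -139.   103.5] f [-1.5  0.4 -0.5]
drag stop True [ 621.4 -139.   103.4] f [-3.1  0.   5.8] t 30.1 moved 2.7
[(620.6, -136.1, 23, 23, 1628, [315.0, 274.0])]
scene [(623.2, -132.1, 25, 23, 105, [248.0, 207.0]), (616.3, 162.6, 25, 20, 139, [355.0, 306.0])]
```

Run:
```python
from det import *
manip.goto((430,10,400),down(-np.pi/2+0.023))
im,D,st=snap('wrist','pics/w3.png'); np.save('pics/w3.npy',D); print(st['t'],st['ee_pos']); allp('wrist',im,D,st)
P=cloud('wrist',D,st)
hsv=cv2.cvtColor(im,cv2.COLOR_RGB2HSV)
for c,(a,b) in HS.items():
    m=cv2.inRange(hsv,a,b)
    ok=(P[...,0]>440)&(P[...,0]<590)&(abs(P[...,1])<190)&(P[...,2]<45)&(P[...,2]>15)
    m=m&(ok*255).astype(np.uint8); k,l,s,cen=cv2.connectedComponentsWithStats(m)
    for i in range(1,k):
        if s[i,4]>100: q=P[l==i]; print(c,s[i],q.min(0).round(),q.max(0).round(),np.median(q,0).round())
```

```text
33.15 [430.22195491   9.81890892 399.30873105]
--- wrist
caps ('red', 478.0, 314.9, 63, 26, -8.9, 1135, [70.0, 144.0])
caps ('yellow', 583.8, 331.0, 62, 27, -23.6, 1418, [40.0, 49.0])
caps ('blue', 460.1, -353.0, 62, 28, -16.6, 1057, [602.0, 171.0])
caps ('white', 609.4, -325.3, 63, 26, -13.2, 1024, [610.0, 38.0])
caps ('white', 458.4, -360.0, 38, 15, -16.6, 271, [606.0, 173.0])
knobs (610.9, 156.4, 19, 23, 465, [169.0, 10.0])
knobs (617.6, -135.9, 19, 24, 482, [467.0, 10.0])
lips (535.2, 191.9, 180, 23, 1.2, 3681, [148.0, 87.0])
lips (543.1, -176.1, 181, 23, 1.3, 3717, [487.0, 88.0])
red [ 261   78   54   89 1148] [456.  12.  15.] [566.  79.  34.] [478.  51.  30.]
yellow [ 377   78   58   89 1449] [ 459. -141.   15.] [569. -72.  33.] [ 501. -111.   30.]
blue [ 201   78   58   88 1293] [455.  86.  15.] [564. 155.  33.] [501. 123.  30.]
```

View pics/w3.png

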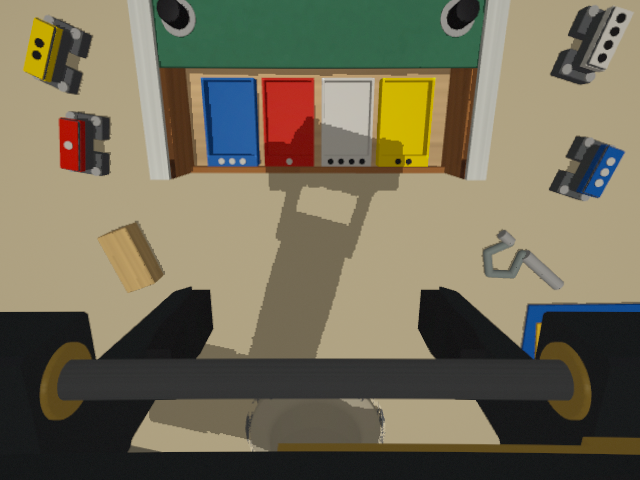

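```bash
cat > pp.py <<'E'
from cov import *
TH=0.0233; ax=np.array([np.cos(TH),np.sin(TH)]); ay=np.array([-np.sin(TH),np.cos(TH)])
C0=np.array([573.5,8.8])  # case origin
def wl(x,y): return C0+ax*x+ay*y
def best(p,yaw):
    q0=manip.read_state()['q']; c=[]
    for y in (yaw,yaw+np.pi):
        q=solver.ik(p,down(y))
        if q is not None: c.append((abs(np.array(q)-q0).max(),y))
    return min(c)[1]
def near(col,n,p):
    im,D,st=snap(n); r=[c for c in caps(n,im,D,st) if c[0]==col and 50<c[3]<75 and np.hypot(c[1]-p[0],c[2]-p[1])<90 and 19<c[4]<34]
    return max(r,key=lambda c:c[6]) if r else None
def pick(col,p,a):
    yaw=np.radians(a)+np.pi/2
    yw=best([p[0],p[1],200],yaw); manip.goto([p[0],p[1],200],down(yw))
    for i in range(2):
        r=near(col,'wrist',p); print('hover',r)
        if r is None: return False
        p=np.array(r[1:3]); yaw=np.radians(r[5])+np.pi/2
        yw=min((yaw+k*np.pi for k in (-1,0,1)),key=lambda y:abs(y-yw))
        if i==0: manip.move_linear([p[0],p[1],190],down(yw))
    manip.move_linear([p[0],p[1],60],down(yw),velocity=200)
    if manip.move_linear([p[0],p[1],29],velocity=60,stop_force=10): print('TOUCH',manip.read_state()['ee_pos'])
    eoat.close(40); st=manip.read_state(); print('grip',st['opening'],st['ee_pos'].round(1))
    if st['opening']<18: return False
    manip.move_linear([p[0],p[1],200],velocity=200)
    st=manip.read_state(); print('lift',st['opening'],st['contact_force'].round(1),'t',st['t'])
    return st['opening']>18
def place(y,x=-55):
    t=wl(x,y); yw=best([t[0],t[1],200],TH+np.pi/2)
    manip.goto([t[0],t[1],200],down(yw))
    manip.move_linear([t[0],t[1],65],velocity=180)
    h=manip.move_linear([t[0],t[1],39],velocity=40,stop_force=8)
    st=manip.read_state(); print('down',h,st['ee_pos'].round(1),st['contact_force'].round(1),'op',st['opening'])
    return h
def letgo():
    eoat.release(); st=manip.read_state(); p=st['ee_pos']; print('released',st['opening'],st['contact_force'].round(1))
    manip.move_linear([p[0],p[1],200],velocity=150); print('t',manip.read_state()['t'])
E
python3 - <<'E'
from pp import *
if pick('red',[479,318],-8.8):
    print(place(36))
im,D,st=snap('scene','pics/s4.png')
E
```

```text
hover ('red', 478.6, 317.1, 62, 23, -8.3, 1982, [313.0, 226.0])
hover ('red', 478.9, 317.0, 62, 23, -7.9, 2129, [311.0, 228.0])
grip 23.795351224233965 [479.  317.1  29.1]
lift 23.87461176214799 [ 0.3  0.1 -3.7] t 38.3917
down True [517.4  43.6  40.9] [-1.1  0.2  4.6] op 23.687305635929775
True
```

View pics/s4.png

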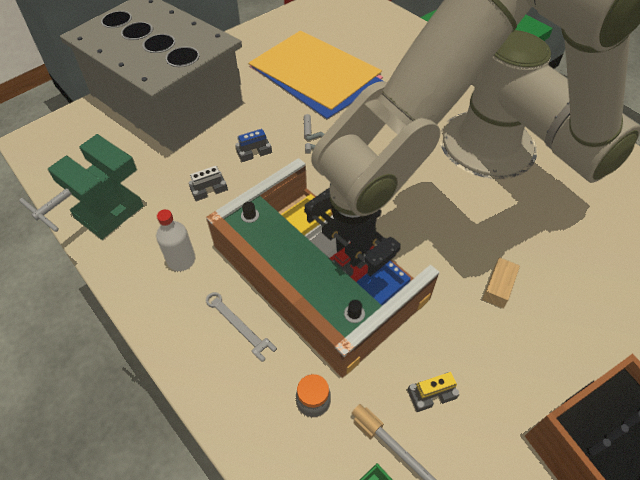

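Run:
```python
from pp import *
letgo()
manip.goto((440,10,350),down(-np.pi/2+0.023))
im,D,st=snap('wrist','pics/w5.png'); P=cloud('wrist',D,st)
allp('wrist',im,D,st)
hsv=cv2.cvtColor(im,cv2.COLOR_RGB2HSV)
m=cv2.inRange(hsv,*HS['red'])>0
q=P[m&(P[...,2]>60)&(P[...,2]<72)&(abs(P[...,1])<150)]; print('cap top',len(q),q.min(0).round(1),q.max(0).round(1),np.median(q,0).round(1))
```

```text
released 88.48859048586635 [0.6 0.2 0.7]
t 43.25
--- wrist
caps ('yellow', 582.9, 328.7, 63, 27, -19.7, 1367, [12.0, 47.0])
caps ('blue', 460.1, -353.6, 62, 30, -13.3, 859, [628.0, 188.0])
caps ('white', 594.2, -312.2, 42, 22, 15.7, 353, [633.0, 54.0])
caps ('white', 455.4, -359.1, 36, 16, -15.8, 154, [633.0, 191.0])
knobs (608.1, 155.9, 14, 24, 462, [149.0, 8.0])
knobs (614.5, -135.8, 14, 24, 443, [488.0, 8.0])
lips (531.7, 191.7, 176, 23, 1.2, 4545, [128.0, 95.0])
lips (539.9, -176.0, 176, 23, 1.2, 4551, [509.0, 95.0])
cap top 1145 [484.3  29.1  60.1] [545.9  53.8  67.6] [518.3  42.   64.9]
```

View pics/w5.png

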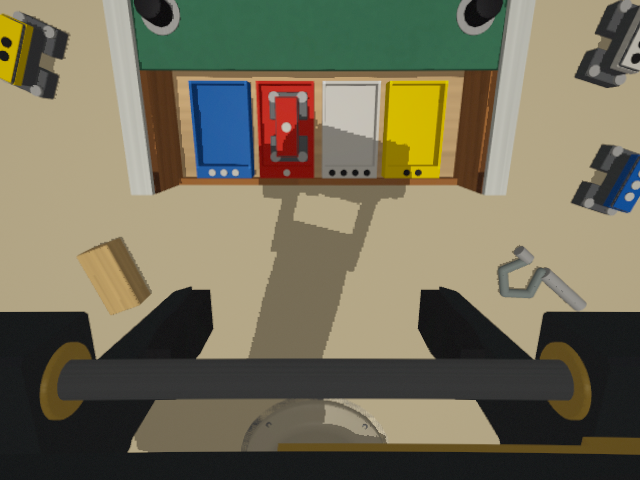

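Run:
```python
from pp import *
r=near('yellow','scene',[587,337]); print(r)
ok=pick('yellow',[r[1]-2,r[2]-4],r[5])
if ok: print(place(-109.5)); letgo()
im,D,st=snap('scene','pics/s6.png'); print(near('blue','scene',[462,-351]),near('white','scene',[612,-325]))
```

```text
('yellow', 587.1, 337.4, 63, 26, -23.4, 541, [437.0, 384.0])
hover ('yellow', 585.7, 333.4, 62, 23, -23.7, 1966, [312.0, 225.0])
hover ('yellow', 585.9, 333.4, 62, 23, -23.8, 2138, [312.0, 229.0])
grip 23.92064192408235 [586.  333.5  29.1]
lift 23.869709054722502 [ 0.6 -0.2 -2.5] t 49.3167
down True [ 520.7 -101.8   40.9] [ 0.  -0.   4.4] op 23.785530355866605
True
released 88.024114241336 [0.5 0.5 1.1]
t 54.675
('blue', 462.7, -350.0, 61, 31, -14.7, 226, [252.0, 136.0]) ('white', 612.7, -323.3, 61, 28, -15.0, 212, [204.0, 173.0])
```

View pics/s6.png

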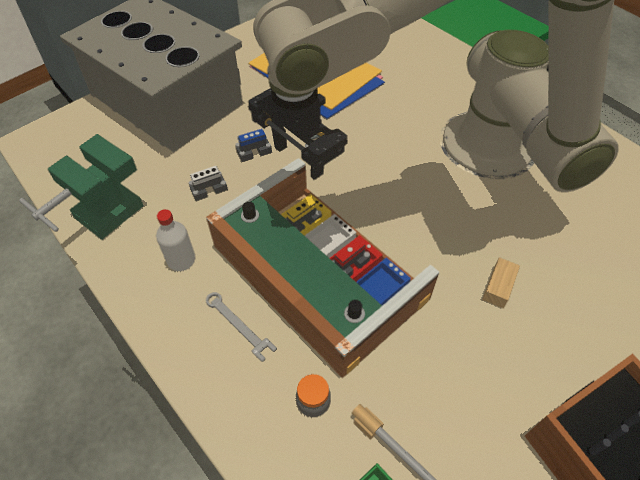

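Run:
```python
from pp import *
ok=pick('blue',[460,-352],-16)
if ok: print(place(110)); letgo()
im,D,st=snap('scene','pics/s7.png'); r=near('white','scene',[612,-325]); print(r)
```

```text
hover ('blue', 460.7, -358.1, 62, 23, -16.3, 1782, [321.0, 222.0])
hover ('blue', 461.1, -358.4, 62, 23, -17.0, 1884, [314.0, 227.0])
grip 23.559644524173137 [ 461.1 -358.1   29. ]
lift 23.64115216307633 [ 0.5  0.4 -5. ] t 59.6417
down True [515.6 117.5  40.9] [-0.5 -0.9  4.7] op 23.77630265901088
True
released 88.15563924529327 [-0.4 -0.5 -0.5]
t 65.1333
('white', 612.6, -323.7, 62, 28, -13.7, 220, [204.0, 173.0])
```

View pics/s7.png

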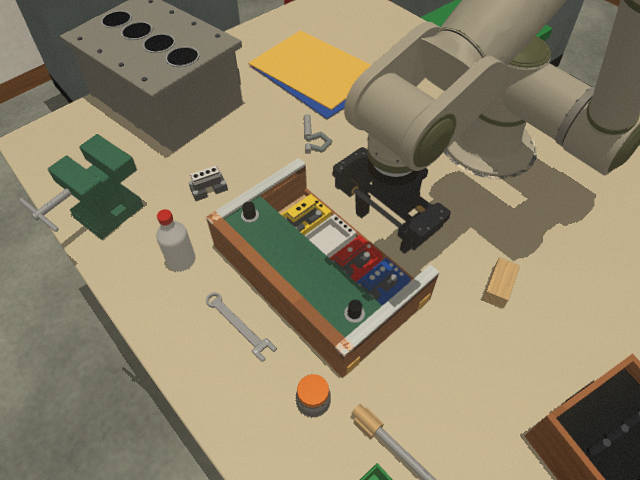

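Run:
```python
from pp import *
ok=pick('white',[611,-329],-15)
if ok: print(place(-37.5)); letgo()
manip.goto((440,10,350),down(-np.pi/2+0.023))
im,D,st=snap('wrist','pics/w8.png'); P=cloud('wrist',D,st); hsv=cv2.cvtColor(im,cv2.COLOR_RGB2HSV)
for c in HS:
    m=cv2.inRange(hsv,*HS[c])>0
    q=P[m&(P[...,2]>58)&(P[...,2]<74)&(abs(P[...,1])<180)]; print(c,len(q),np.percentile(q,[3,50,97],axis=0).round(1).tolist())
im,D,st=snap('scene','pics/s8.png')
```

```text
hover None
red 1151 [[486.6, 31.3, 62.8], [518.0, 41.3, 64.9], [544.4, 52.5, 66.6]]
yellow 1163 [[489.5, -113.9, 60.7], [519.2, -102.2, 64.7], [547.4, -91.2, 66.3]]
blue 998 [[484.8, 104.3, 61.2], [515.1, 114.9, 64.8], [542.7, 126.6, 66.4]]
```

View pics/w8.png

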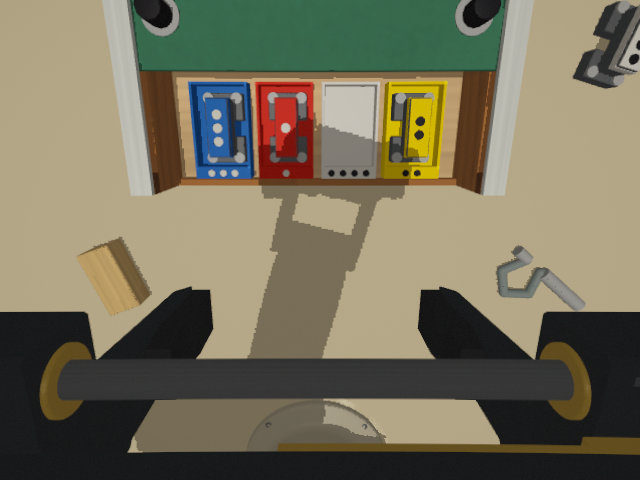

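View pics/s8.png

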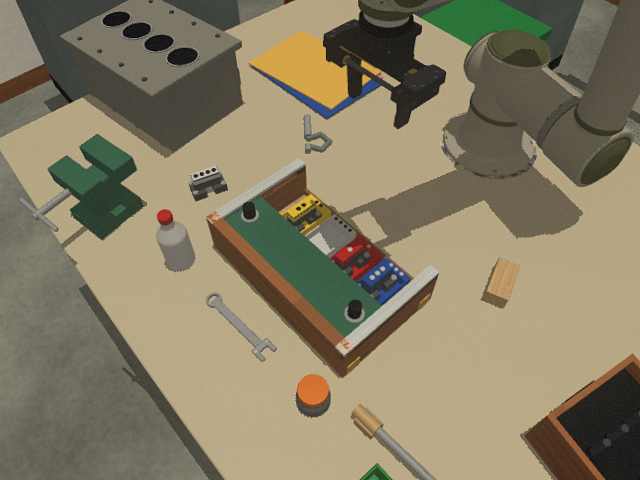

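Run:
```python
from pp import *
p=[611,-329]; yw=best([*p,200],np.radians(-15)+np.pi/2); manip.goto([*p,200],down(yw))
im,D,st=snap('wrist','pics/w9.png'); np.save('pics/w9.npy',D)
print([c for c in caps('wrist',im,D,st)])
```

```text
[('white', 590.4, -322.3, 24, 18, 74.3, 410, [311.0, 255.0])]
```

View pics/w9.png

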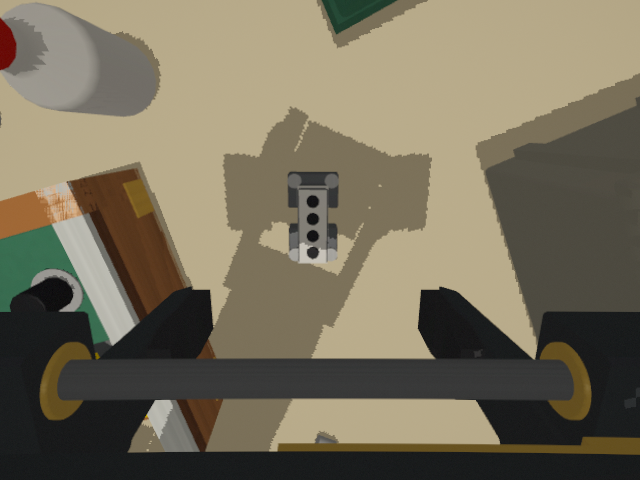

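```bash
sed -i "s/(0,0,135),(180,45,255)/(0,0,WV),(180,45,255)/; s/^HS=/WV=80\nHS=/" det.py
python3 - <<'E'
from pp import *
print(near('white','wrist',[611,-329]))
ok=pick('white',[611,-329],-15)
if ok: print(place(-37.5)); letgo()
manip.goto((440,10,350),down(-np.pi/2+0.023))
im,D,st=snap('wrist','pics/w10.png'); P=cloud('wrist',D,st); hsv=cv2.cvtColor(im,cv2.COLOR_RGB2HSV)
for c in HS:
    m=cv2.inRange(hsv,*HS[c])>0
    q=P[m&(P[...,2]>58)&(P[...,2]<74)&(abs(P[...,1])<180)]; print(c,len(q),np.percentile(q,[3,50,97],axis=0).round(1).tolist())
q=P[(P[...,2]>58)&(P[...,2]<74)&(P[...,1]<0)&(P[...,1]>-70)&(P[...,0]<560)&(P[...,0]>470)]; print('white',len(q),np.percentile(q,[3,50,97],axis=0).round(1).tolist())
E
```

```text
('white', 611.8, -328.4, 62, 24, -15.7, 1844, [312.0, 224.0])
hover ('white', 612.0, -328.3, 61, 24, -15.0, 1866, [312.0, 224.0])
hover ('white', 612.2, -328.3, 61, 24, -15.0, 1980, [313.0, 228.0])
grip 24.069276245727853 [ 612.3 -328.    29. ]
lift 23.87299864996965 [ 0.6  0.4 -4.3] t 74.2333
down True [519.1 -29.8  40.9] [-0.7  0.9  4.2] op 23.44424566439491
True
released 88.19081830085865 [-0.1 -0.2 -1. ]
t 79.1667
red 1170 [[487.0, 30.9, 63.0], [518.3, 41.7, 64.8], [544.5, 52.7, 66.5]]
yellow 1172 [[488.9, -113.9, 60.4], [518.5, -102.2, 64.6], [546.7, -91.3, 66.3]]
blue 1006 [[484.2, 104.2, 60.6], [513.8, 114.6, 64.8], [541.9, 126.6, 66.4]]
white 1372 [[487.7, -42.8, 61.2], [518.1, -31.2, 64.9], [547.0, -20.0, 66.8]]
```

View pics/w10.png

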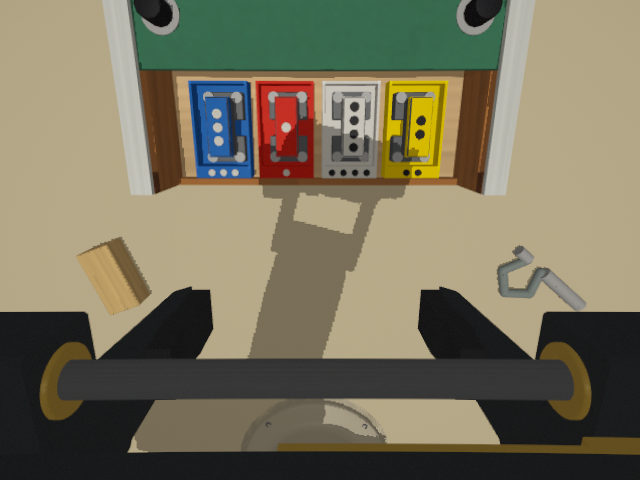

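```bash
cat > close.py <<'E'
from cov import *
def sc(side):
    im,D,st=snap('scene');r=[k for k in knobs('scene',im,D) if 430<k[0]<700 and abs(k[1])<200 and k[2]<32 and k[3]<32]; print('scene',r)
    r=[k for k in r if (k[1]>0)==(side>0)]
    return r[0][0]-2 if r else None
E
python3 - <<'E'
from close import *
e=grip_drag([614.5,157],-20)
x=sc(-1); x=x or 612
e=grip_drag([x,-139],597-25-x)   # to 572
x=sc(1); x=x or 585
e=grip_drag([x,156.5],550-x)
x=sc(-1)
print(x)
E
```

```text
grip open 23.3 [614.5 157.  103.5] f [ 0.2 -0.5 -0.4]
drag stop False [594.2 156.6 103.5] f [-2.3  0.   0.5] t 83.2 moved -20.3
scene [(608.4, -132.7, 25, 23, 108, [254.0, 203.0]), (595.0, 162.0, 25, 21, 134, [364.0, 299.0])]
grip open 23.6 [ 606.5 -139.   103.5] f [ 0.3  0.4 -1. ]
drag stop False [ 571.8 -139.8  103.5] f [-1.3  0.1  1.2] t 88.2 moved -34.7
scene [(573.1, -132.5, 27, 22, 101, [268.0, 194.0]), (568.3, 161.9, 24, 21, 138, [375.0, 290.0])]
grip open 23.1 [566.3 156.5 103.5] f [-0.3  0.6  0. ]
drag stop False [549.6 156.2 103.5] f [-1.7  0.3  0.5] t 92.8 moved -16.7
scene [(562.3, -133.5, 27, 22, 103, [272.0, 191.0]), (551.0, 162.8, 25, 19, 120, [382.0, 284.0])]
560.3
```

Run:
```python
from close import *
e=grip_drag([560.3,-140],533-560.3)
x=sc(1); x=x or 533
e=grip_drag([x,156],500-x,stop=15,v=40)
x=sc(-1); x=x or 523
e=grip_drag([x,-140.5],505-x,stop=15,v=40)
x=sc(1); e=grip_drag([x or 514.5,155.5],500-(x or 514.5),stop=15,v=40)
x=sc(-1)
manip.goto((500,0,430),down(0)); im,D,st=snap('wrist','pics/w11.png'); allp('wrist',im,D,st)
im,D,st=snap('scene','pics/s11.png'); im,D,st=snap('side','pics/d11.png'); print(st['t'])
```

```text
grip open 22.8 [ 560.4 -140.   103.5] f [ 0.4 -0.3 -0.1]
drag stop False [ 532.7 -140.6  103.5] f [-0.7 -0.3  0.7] t 97.7 moved -27.7
scene [(534.3, -133.8, 27, 22, 101, [283.0, 184.0]), (531.4, 161.7, 25, 21, 132, [390.0, 278.0])]
grip open 23.3 [529.4 156.  103.5] f [0.  0.2 0.7]
drag stop True [514.8 155.5 104.1] f [ 4.8  0.4 -0.8] t 102.4 moved -14.6
scene [(525.5, -133.5, 27, 20, 95, [287.0, 182.0]), (516.8, 162.9, 25, 18, 110, [396.0, 273.0])]
grip open 23.4 [ 523.4 -140.5  103.5] f [-0.5 -0.  -0.4]
drag stop True [ 521.3 -140.7  103.9] f [ 4.8  1.7 -1.9] t 106.9 moved -2.1
scene [(523.3, -134.8, 27, 22, 99, [288.0, 181.0]), (517.4, 160.4, 26, 21, 127, [395.0, 273.0])]
grip open 23.3 [515.3 155.5 103.5] f [-0.7 -0.5 -0.1]
drag stop True [514.6 155.5 104.1] f [ 4.8  0.9 -2. ] t 111.3 moved -0.7
scene [(523.0, -134.5, 25, 24, 94, [288.0, 181.0]), (516.3, 162.9, 25, 18, 112, [396.0, 273.0])]
--- wrist
caps ('white', 757.9, -174.8, 44, 14, 10.6, 140, [486.0, 303.0])
knobs (513.5, 154.6, 22, 22, 384, [329.0, 51.0])
knobs (520.7, -137.7, 22, 23, 229, [332.0, 299.0])
lips (563.2, 192.9, 239, 23, 1.3, 4766, [370.0, 17.0])
lips (546.7, -175.6, 188, 23, 1.0, 2037, [350.0, 318.0])
lips (767.2, -183.7, 50, 21, -21.5, 222, [507.0, 322.0])
114.1167
```

View pics/s11.png

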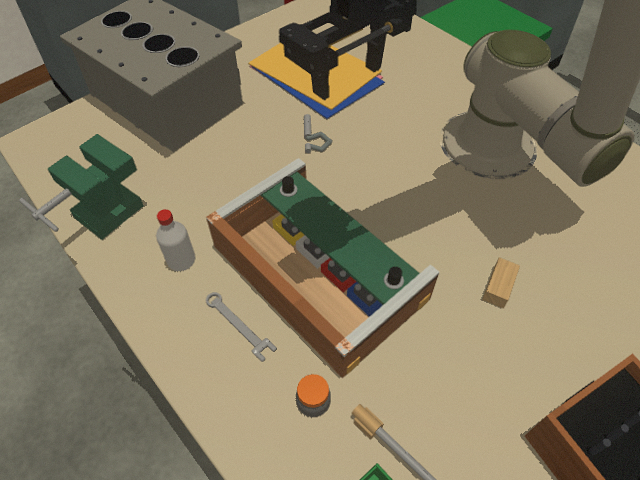

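View pics/w11.png

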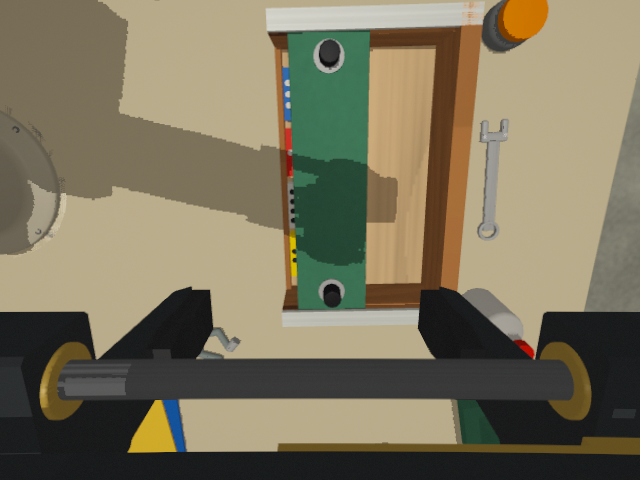

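Run:
```python
from h import *
order.close_job(); print(manip.read_state()['t'])
```

```text
the job is handed in; nothing more can be done
the job is handed in; nothing more can be done
```

The job is done and handed in at about 114 s: the cover was eased fully open, all four caps were placed, and the cover is shut again. No verdict was reported.

- **Caps:** All four were present. I set them in order 1 red, 2 yellow, 3 blue, 4 white, each in the pocket of its colour and dots. A wrist picture before closing showed all four upright in their trays, tops at about 65 mm against an expected 66 mm. No cap was seen to have been knocked aside.
- **Cover:** Alternate drags on the two knobs took it open and shut without wedging. Both ends reached their stops: the left knob travelled 99.9 mm and the right 100.1 mm, for the 100 mm slide. The final wrist picture agreed with this to about 1 mm.
- **Grasp retry:** The first look at the white cap failed because it lay in the arm's shadow. I widened the colour mask and the grasp then worked normally.
- **Camera disagreement:** The cameras differed by up to about 10 mm on the same point. I relied on close wrist views and gripper contact positions instead.
- **Not rechecked:** I did not push the right end again after the last 0.7 mm nudge on the left. The caps were not measured again after closing; the last scene picture showed all four in place under the cover.
- **Bystanders:** I did not touch any of the other things on the bench. In the last pictures those in view looked unmoved, but I did not measure them.

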